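Load the coffee machine, then find the fullest sugar canister by its weight

TASK

Get a guest's coffee going: drop the coffee cassette fully home into the pocket on top of the coffee machine, its flat end under the lever, and swing the locking lever all the way shut over it. Then heft each of the three identical sugar canisters in turn, lifting it clear of the black tray and setting it back, to find the heaviest; leave the two lighter ones standing upright on the tray, and finish still holding the heaviest one upright in the gripper, about 20 cm above the worktop and clear of everything, ready for the guest; do not let go of it. Do not push about or knock over the pot of spoons and the jam jars.

Things in the scene. Friction and masses are not known exactly. Their poses are not given: they have to be found in the camera images.
- machine: Dark grey single-cup coffee machine, 250 x 156 x 170 mm, fixed. Origin: centre of its underside; its front (drip tray, cup) faces its own -x, towards the robot; +x is the back (water tank), +y its left; yaw within 0.3 rad. Its flat top (deck) is at z = 170 mm, the cassette pocket in the deck's front half. Nothing on it is higher than the lever's knob (211 mm).
- pocket_floor (a point): Centre of the pocket's floor, 24 mm below the deck, 146 mm above the worktop; axes as the machine's. The pocket is 64 mm along the machine's x and 48 mm along its y, rimmed with bright steel, open upwards. The deck is free for 40 mm left and right of it, but for the lever's post (22 mm wide) at its left rear corner.
- pocket_back (a point): Point on the pocket's floor 30 mm behind its centre (towards the tank).
- cassette: Loose coffee cassette, copper-brown block 60 x 44 x 25 mm, 70 g. On top a cream finger fin, x = -28 to +4 mm, 10 mm thick (y), z = 25 to 47 mm. The flat end (x = +4 to +30 mm) has a cream dot. Origin: centre of the underside. Starts on the worktop, yaw within 0.5 rad of 0. Fits the pocket with its x along the machine's +x (fin in front, flat end behind); home, its top is 1 mm above the deck.
- cassette_back (a point): Middle of the lower edge of the cassette's flat end (x = +30 mm, z = 0).
- lever (a joint): Angle (rad) of the steel locking lever on the deck: 0 = shut, lying over the cassette's flat end and pointing to the machine's right; grows counter-clockwise from above; starts at 1.3 to 1.75, pointing back over the tank. Stops at 0 and 1.8; friction 0.06 N m, stays where left. Its underside is 4 mm above the deck: a cassette not home or turned round blocks it.
- lever_hinge (a point): Point of the lever's upright turning axis at deck height: 19 mm behind and 45 mm left of the pocket's centre.
- lever_knob (a point): Middle of the round wooden knob that stands upright on the lever's end, 90 mm from the axis and 28 mm above the deck; the knob is 18 mm thick and reaches from 13 to 41 mm above the deck. At 0 rad it is on the machine's right of the pocket.
- tray: Black tray, 150 mm (x) by 300 mm (y), fixed, lying lengthwise away from the robot (yaw within 0.25 rad of 90 degrees); floor 3 mm thick, rim 12 mm high and 11 mm wide all round. Origin: centre of its underside. The three canisters stand along its middle (its y axis) at 85 mm spacing, with free floor on both sides.
- tin_a: Closed round canister, brushed steel with a brown wooden lid that does not come off; 56 mm in diameter, 101 mm tall (lid from 79 mm). Origin: centre of the underside, z up. The three look exactly alike; name and place do not tell which is fullest. They weigh under 0.6 kg, the fullest at least 0.12 kg more than either of the others.
- tin_b: Closed round canister, brushed steel with a brown wooden lid that does not come off; 56 mm in diameter, 101 mm tall (lid from 79 mm). Origin: centre of the underside, z up. The three look exactly alike; name and place do not tell which is fullest. They weigh under 0.6 kg, the fullest at least 0.12 kg more than either of the others.
- tin_c: Closed round canister, brushed steel with a brown wooden lid that does not come off; 56 mm in diameter, 101 mm tall (lid from 79 mm). Origin: centre of the underside, z up. The three look exactly alike; name and place do not tell which is fullest. They weigh under 0.6 kg, the fullest at least 0.12 kg more than either of the others.
- spoons: Bystander: loose pot of teaspoons, 153 x 165 x 121 mm, at the left rear. Origin under its centre. Leave alone.
- jar_green: Bystander: loose jam jar with green lid, 60 mm wide, 75 mm tall, at the left rear. Origin under its centre. Leave alone.
- jar_red: Bystander: loose jam jar with red lid, 60 mm wide, 75 mm tall, at the left rear. Origin under its centre. Leave alone.
Not all that is in view belongs to the job. Leave any blue or yellow look-alike of the tin_c alone.

How it is judged:
By the outcome, as a careful person would: the job done as asked, in the order asked, and still so for the second after the job is handed in, while the arm keeps its last pose, push and grip.
It also fails if it takes over 72 s, if anything falls off the work surface, if the arm or the gripper's body presses on something with over 40 N, if the wrist force passes 120 N, or if a joint passes its speed limit or range.

ROBOT

A 7-joint arm with a two-finger parallel gripper is mounted at the origin on a cart in front of the work surface, level with it; the furniture and walls round the work are solid. World frame = base frame: x ahead of the robot, y to its left, z up, the work surface at z = 0. Lengths are in m, angles in rad, forces in N, time in s.
With the tool pointing down it reaches from about 0.4 to 0.85 m from the base axis. Payload 10.4 kg.
Tool frame: the origin (TCP) lies midway between the tips of the shut fingers; the grasp point (between the pads) lies 19 mm behind it; z points along the fingers, y is the line along which they close (so a half turn about z gives the same grasp; the last joint's range is limited). The gripper opens to 87 mm and grips with 3 to 60 N. Pads are 19 mm wide; open, the fingers measure 117 mm over their backs; the gripper's body (75 mm by 190 mm) begins 51 mm behind the grasp point.
Start: joints at [1.292, 0.332, -0.065, 1.46, 0.022, 1.35, -0.088], TCP at [0.158, -0.605, 0.223] pointing down, gripper open.
Joint ranges: [-2.6, 2.6], [-0.5, 2.12], [-1.47, 1.34], [0.16, 2.42], [-1.27, 4.41], [0.06, 2.06], [-2.6, 2.6]. Speed limits (rad/s): [2.22, 2.22, 2.79, 2.79, 3.14, 3.14, 3.14].

INTERFACE

Orientations are given as a unit quaternion [x, y, z, w].
In Python, from bench import r gives the robot as it stands.
- The arm moves only by the tool apply_moves, never from a script. Its argument "steps" is a list of rows, each a list of 7 numbers: the turn, a rotation vector about the tool's x, y, z in rad, then the shift along the tool's x, y, z in mm, then the opening, from -1 (shut) to 1 (fully open). In form: [[ax, ay, az, x, y, z, claw], ...]. A call has 1 to 20 rows; each row is the pose to reach, as a shift and turn from the pose commanded when the call began, along the tool's axes at that moment; what a row does not reach only later rows make up. A row lasts 1/12 s, in which the tool goes at most 41.7 mm and 7.16 degrees, less where a joint would pass 70% of its speed; a pose out of reach is approached as far as the arm can. A call with a gripper value outside its range is refused whole. The fingers move at their own pace and stop on an object; "force" is the grip in N (left out, the last holds). Time passes only in rows, so rows that repeat a pose let the fingers close. It gives the time, the measured TCP pose, the force, the opening and the grip force at its end, in the units of the state.
- r.read_state(): the state, without advancing time (a new reading comes with each control period).
- r.camera(name): name is "side" or "top" or "wrist"; returns a dict with "pixels" (384x512x3 uint8, red, green, blue), "z_map" (384x512 float32, m along the optical axis (not along the pixel's ray), 0 where there is no reading), "fovy" (degrees; the focal length in pixels is half the picture's height over the tangent of half this angle, whatever the lens; pixels are square), "cx", "cy" (the principal point, pixels), "position" and "orientation" of the camera in the world. Camera axes: x right, y down, z forward; pixel columns grow to the right and rows downward; lengths in m; the calibration is good to about 2 mm. The wrist camera is an equidistant fisheye: a pixel r from the principal point sees the ray r / f radians off the axis. A picture is of the moment at which its call begins.
- r.close_job(): hands the job in; it is judged then, once.
The state is a dict: "time": time; "joint_positions": joint angles; "joint_vel": joint speeds; "joint_torque": joint torques, N m; "ee_pos": TCP position; "eef_rot": TCP orientation; "ft_force": force on the tool from outside, world axes, zero at the start; "torque": the same for the moment, N m; "width": finger opening in m; "grip_force": force on a finger pad.
Only numpy, scipy, OpenCV 4.12 (cv2) and the standard library are available. Lean on these libraries where they do the work, as an engineer would, in place of code of your own. Each camera call takes 0.05 s, during which the arm holds its last target. There are 200 camera calls.

## Working session

There is one attempt and no reset: what is moved stays moved. The work goes in short steps, Python scripts to look and compute and a tool call to move; the robot and the scene stay as the last step left them, time stands still between calls to the robot, and variables do not carry over. Pictures are saved under pics/ and viewed, at most 10 in all, crops included, and the job is handed in when it is done.

Besides the shell and the picture viewer there is one more tool, called after "Request:" as name(argument=value, ...) on one line, values as JSON. apply_moves: Moves the arm, as the interface text tells. Its arguments: {"type":"object","properties":{"steps":{"type":"array","items":{"type":"array","items":{"type":"number"}}},"force":{"type":"number"}},"required":["steps"]}

```bash
mkdir -p pics; ls
cat > h.py <<'E'
import numpy as np,cv2
from scipy.spatial.transform import Rotation as R
from bench import r
def cam(n,save=None):
    c=r.camera(n)
    c['f']=c['pixels'].shape[0]/2/np.tan(np.radians(c['fovy'])/2)
    c['R']=R.from_quat(c['orientation']).as_matrix(); c['p']=np.array(c['position'])
    c['n']=n
    if save: cv2.imwrite('pics/'+save,cv2.cvtColor(c['pixels'],cv2.COLOR_RGB2BGR))
    return c
def ray(c,u,v):
    x=(np.asarray(u,float)-c['cx'])/c['f'];y=(np.asarray(v,float)-c['cy'])/c['f']
    if c['n']=='wrist':
        t=np.hypot(x,y);s=np.sinc(t/np.pi)
        d=np.stack([x*s,y*s,np.cos(t)],-1)
    else: d=np.stack([x,y,np.ones_like(x)],-1)
    return d@c['R'].T
def plane(c,u,v,z):
    d=ray(c,u,v);return c['p']+d*((z-c['p'][2])/d[...,2])[...,None]
def cloud(c):
    v,u=np.mgrid[:384,:512]; d=ray(c,u,v)
    dz=d@c['R'][:,2]
    return c['p']+d*(c['z_map']/dz)[...,None]
E
python3 - <<'E'
from h import *
for n in('top','side'):
    c=cam(n,n+'0.png');print(n,c['p'],c['R'].round(3).tolist(),c['fovy'],c['cx'],c['cy'])
    np.savez('/tmp/'+n,**{k:c[k] for k in('pixels','z_map')})
a=cv2.imread('pics/top0.png');b=cv2.imread('pics/side0.png')
cv2.imwrite('pics/both0.png',cv2.resize(np.hstack([a]),(800,600)))
s=r.read_state();print(s)
E
```

```text
pics
top [0.16071439 0.02211458 1.48244035] [[-0.068, -0.975, 0.213], [-0.998, 0.067, -0.013], [-0.002, -0.214, -0.977]] 55.04734188904956 257.99225491081046 191.252534136299
side [-0.07779769  0.89081701  0.98659926] [[-0.851, -0.326, 0.411], [-0.525, 0.555, -0.646], [-0.017, -0.765, -0.643]] 52.81484964580151 254.70613624753253 188.18099674679715
{'time': 0.1, 'joint_positions': array([ 1.29239533,  0.33278158, -0.06469325,  1.46084814,  0.02161075,
        1.34989892, -0.08851745]), 'joint_vel': array([ 0.00063805, -0.00168428, -0.00090923, -0.00144755,  0.00136431,
        0.00107985, -0.00059356]), 'joint_torque': array([ 1.58142524e-03, -6.24545074e+01,  2.45952280e-02, -3.90712309e+01,
       -6.14150846e-02,  3.66928848e-02,  6.37493395e-05]), 'ee_pos': array([ 0.15804065, -0.60433544,  0.22185479]), 'eef_rot': array([ 9.91831841e-01,  1.27550834e-01, -1.13203007e-04, -6.09708033e-04]), 'ft_force': array([ 1.02555219, -0.42592015, -0.19413466]), 'torque': array([ 0.03485643,  0.0535782 , -0.01598717]), 'grip_force': 0.0, 'width': 0.0870633364078718}
```

View pics/both0.png

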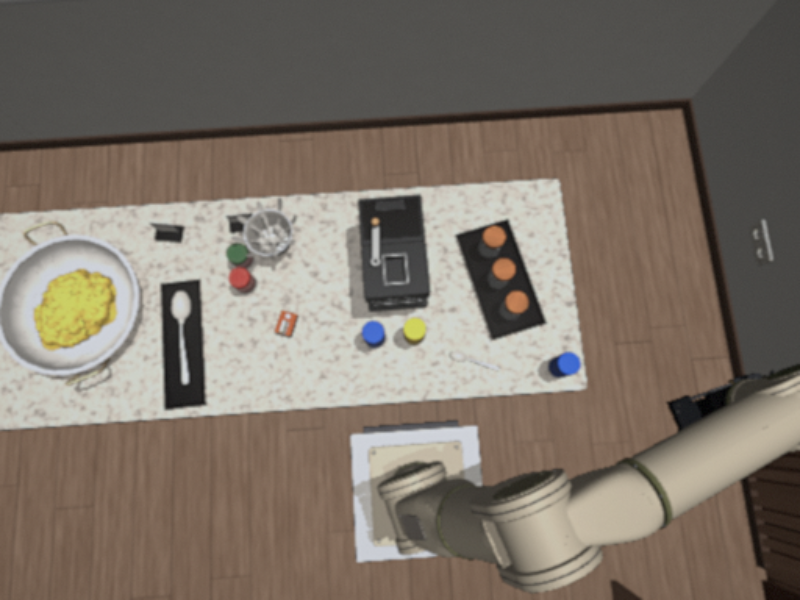

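View pics/side0.png

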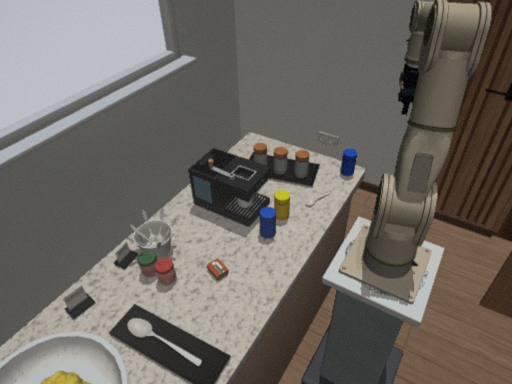

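The top picture (800x600 scale) shows the cassette at (286,323), the machine's steel pocket rim at (396,270), the lever knob at (375,222), and the tin lids at (494,237), (503,269) and (516,301). The blue and yellow look-alikes stand in front of the machine.

Run:
```python
from h import *
c=cam('top');P=cloud(c);hsv=cv2.cvtColor(c['pixels'],cv2.COLOR_RGB2HSV);H,S,V=cv2.split(hsv)
m=((H<15)&(S>120)&(V>70)).astype(np.uint8);m[240:]=0
n,l,st,ce=cv2.connectedComponentsWithStats(m)
for i in range(1,n):
    if st[i,4]>12:
        q=P[l==i]; print(i,st[i],ce[i].round(1),np.median(q,0).round(3), 'rect@lid',plane(c,*ce[i],np.median(q[:,2])).round(4),[ (plane(c,b[0],b[1],.025)[:2]).round(4).tolist() for b in cv2.boxPoints(cv2.minAreaRect(np.argwhere(l==i)[:,::-1].astype(np.float32)))] if 170<ce[i][0]<200 else '')
# deck: points at z~.17
z=P[...,2];d=((abs(z-.170)<.006)&(P[...,0]>.4)&(P[...,1]<.15)&(P[...,1]>-.2)).astype(np.uint8)
n,l,st,ce=cv2.connectedComponentsWithStats(d);i=1+st[1:,4].argmax()
bx=cv2.minAreaRect(np.ascontiguousarray(P[l==i][:,:2]*1000).astype(np.float32));print('deck',bx,st[i])
# steel rim & lever: bright low-sat over the machine
k=((V>120)&(S<60)&(z>.13)&(P[...,1]<.15)&(P[...,1]>-.2)&(P[...,0]>.4)).astype(np.uint8)
n,l,st,ce=cv2.connectedComponentsWithStats(k)
for i in range(1,n):
    if st[i,4]>5: print('steel',st[i],plane(c,*ce[i],.17).round(4),cv2.minAreaRect((plane(c,*np.argwhere(l==i)[:,::-1].T,.171)[:,:2]*1000).astype(np.float32)))
# tray
k=((V<60)&(z<.02)&(z>-.005)&(P[...,1]<-.15)&(P[...,1]>-.5)&(P[...,0]>.45)).astype(np.uint8)
k=cv2.morphologyEx(k,cv2.MORPH_OPEN,np.ones((3,3)))
n,l,st,ce=cv2.connectedComponentsWithStats(k);i=1+st[1:,4].argmax()
print('tray',cv2.minAreaRect((P[l==i][:,:2]*1000).astype(np.float32)))
# everything tall in reach
for nm,lo,hi in(('blue',100,130),('yel',20,35)):
    q=P[(H>lo)&(H<hi)&(S>150)&(z>.03)&(P[...,0]>.3)&(P[...,1]<.2)];print(nm,q.min(0).round(3),q.max(0).round(3))
a=c['pixels'][120:215,150:390,::-1];cv2.imwrite('pics/crop1.png',cv2.resize(a,(800,316),interpolation=cv2.INTER_CUBIC))
```

```text
1 [309 144  15  15 170] [316.  150.9] [ 0.609 -0.234  0.104] rect@lid [ 0.6077 -0.2338  0.1042] 
2 [315 165  15  14 170] [322.2 171.7] [ 0.524 -0.25   0.105] rect@lid [ 0.5219 -0.2492  0.1046] 
3 [147 171  13  14 138] [153.1 177.3] [0.552 0.413 0.075] rect@lid [0.5522 0.4125 0.0754] 
4 [324 186  15  14 170] [330.5 192.6] [ 0.438 -0.272  0.105] rect@lid [ 0.4374 -0.2719  0.1047] 
5 [177 199   6  14  25] [179.1 204.7] [0.448 0.323 0.025] rect@lid [0.4452 0.323  0.0253] [[0.4191, 0.3383], [0.4692, 0.317], [0.4655, 0.3095], [0.4156, 0.3308]]
6 [183 201   7  14  41] [186.1 207.4] [0.433 0.295 0.025] rect@lid [0.4322 0.2952 0.0254] [[0.4091, 0.3116], [0.4605, 0.293], [0.4556, 0.2811], [0.4043, 0.2997]]
deck ((579.5368041992188, 22.55795669555664), (251.30831909179688, 156.69192504882812), 0.8522939085960388) [ 228  125   47   67 2232]
steel [229 133   1  12  12] [0.6575 0.1001 0.17  ] ((657.194580078125, 100.04075622558594), (7.62939453125e-06, 43.73332214355469), 87.07613372802734)
steel [237 145   7  25 121] [0.5793 0.0632 0.17  ] ((581.9640502929688, 62.98323440551758), (22.181993484497
[... 310 characters left out ...]
, 19.16150665283203), 86.04620361328125)
steel [245 169   2  10  16] [0.5172 0.0464 0.17  ] ((516.9677124023438, 46.360443115234375), (3.68809175491333, 34.31728744506836), 86.54456329345703)
steel [260 176   2   5  10] [ 0.4964 -0.0076  0.17  ] ((496.1046447753906, -7.560153007507324), (3.676604986190796, 15.157995223999023), 86.04618072509766)
steel [246 180  13   2  19] [0.4882 0.0225 0.17  ] ((488.7873840332031, 24.18660545349121), (43.99127197265625, 3.7777254581451416), 86.0875244140625)
tray ((550.4853515625, -247.8974151611328), (232.7120361328125, 143.6822509765625), 12.955533981323242)
blue [ 0.301 -0.388  0.076] [0.41  0.104 0.111]
yel [ 0.366 -0.031  0.09 ] [ 0.366 -0.031  0.09 ]
```

View pics/crop1.png

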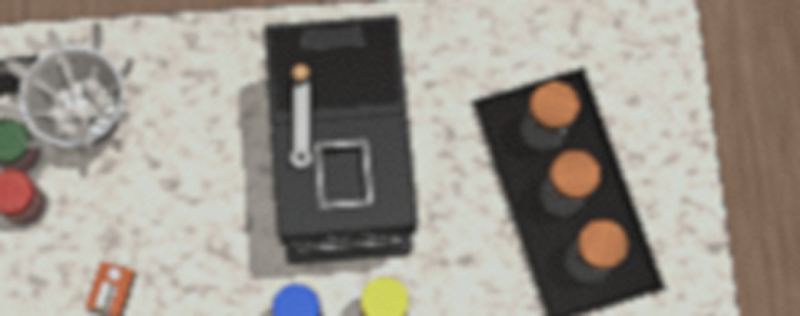

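The crop shows the cassette at (110,290) with its dot towards the top (+x) and its fin in front. The lever points back over the tank from the hinge at (300,157), and the pocket is at (343,173).

```bash
cat >> h.py <<'E'
def to(*ts):
    s=r.read_state();p=np.array(s['ee_pos']);q=R.from_quat(s['eef_rot'])
    print('t',round(s['time'],2),'tcp',p.round(4),'yaw',np.degrees(np.arctan2(*q.as_matrix()[1::-1,0])).round(1),'F',np.round(s['ft_force'],2),'w',s['width'],s['grip_force'])
    for x,y,z,yaw in ts:
        a=np.radians(yaw);T=R.from_matrix(np.array([[np.cos(a),np.sin(a),0],[np.sin(a),-np.cos(a),0],[0,0,-1]]))
        print((q.inv()*T).as_rotvec().round(3),(q.inv().apply(np.array([x,y,z])-p)*1000).round(1))
E
python3 -c "
from h import *
to((.42,-.42,.33,60),(.52,-.05,.33,110),(.42,.27,.30,159))"
```

```text
t 0.15 tcp [ 0.1581 -0.6044  0.222 ] yaw 14.7 F [ 0.05  0.52 -0.36] w 0.08714866160559685 0.0
[-0.001 -0.    -0.791] [ 300.  -112.2 -107.9]
[-1.000e-03 -1.000e-03 -1.664e+00] [ 490.4 -444.9 -107.6]
[-0.000e+00 -1.000e-03 -2.519e+00] [ 474.7 -779.7  -77.2]
```

Request:
apply_moves(steps=[[0,0,-0.1,20,-5,-40,1],[0,0,-0.2,50,-15,-75,1],[0,0,-0.3,85,-30,-105,1],[0,0,-0.4,120,-45,-108,1],[0,0,-0.5,155,-60,-108,1],[0,0,-0.6,195,-75,-108,1],[0,0,-0.7,230,-90,-108,1],[0,0,-0.8,265,-105,-108,1],[0,0,-0.9,300,-120,-108,1],[0,0,-1.0,325,-150,-108,1],[0,0,-1.1,350,-180,-108,1],[0,0,-1.2,370,-210,-108,1],[0,0,-1.3,390,-245,-108,1],[0,0,-1.4,410,-280,-108,1],[0,0,-1.5,430,-315,-108,1],[0,0,-1.6,445,-350,-108,1],[0,0,-1.7,460,-385,-108,1],[0,0,-1.8,475,-420,-108,1],[0,0,-1.9,485,-455,-108,1],[0,0,-2.0,488,-490,-108,1]])

```text
time: 1.82
ee_pos: [0.5064, -0.0049, 0.3302]
eef_rot: [0.426, 0.905, 0.0, -0.0]
ft_force: [-0.0, 0.3, 1.3]
width: 0.0869
grip_force: 0.0
```

```bash
python3 -c "
from h import *
to((.38,.29,.25,159))"
```

```text
t 1.82 tcp [ 0.5064 -0.0049  0.3302] yaw 129.6 F [-0.04  0.32  1.28] w 0.08689207810962157 0.0
[ 0.    -0.001 -0.514] [307.8  90.5  80.4]
```

Run:
```python
from h import *
c=cam('wrist','w1.png');print(c['p'],c['R'].round(3).tolist(),c['f'],c['cx'],c['cy'])
import pickle;pickle.dump(c,open('/tmp/w1.pkl','wb'))
```

```text
[0.45319184 0.0603117  0.4928446 ] [[0.771, 0.607, 0.195], [0.637, -0.734, -0.233], [0.002, 0.304, -0.953]] 297.3186396354542 255.234557122225 188.7623255905501
```

View pics/w1.png

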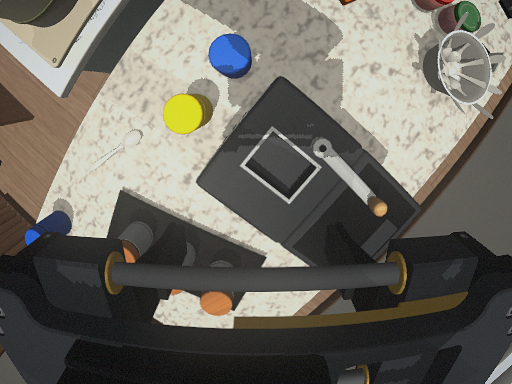

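Request:
apply_moves(steps=[[0,0,-0.1,30,9,0,1],[0,0,-0.2,65,18,0,1],[0,0,-0.3,100,27,0,1],[0,0,-0.4,135,38,10,1],[0,0,-0.5,170,50,20,1],[0,0,-0.514,205,60,40,1],[0,0,-0.514,240,70,50,1],[0,0,-0.514,275,80,60,1],[0,0,-0.514,300,88,70,1],[0,0,-0.514,308,90,80,1],[0,0,-0.514,308,90,80,1]])

```text
time: 2.78
ee_pos: [0.379, 0.2899, 0.249]
eef_rot: [0.183, 0.983, -0.0, -0.001]
ft_force: [-0.7, -0.1, -0.4]
width: 0.0866
grip_force: 0.0
```

The wrist picture shows the pocket rim clearly, with corners near (273,128), (321,168), (292,203) and (241,163). The hinge is at (321,148) and the knob at (378,208).

Run:
```python
from h import *
import pickle
c=pickle.load(open('/tmp/w1.pkl','rb'))
hsv=cv2.cvtColor(c['pixels'],cv2.COLOR_RGB2HSV);H,S,V=cv2.split(hsv)
k=((V>140)&(S<50)).astype(np.uint8);k[:115]=0;k[230:]=0;k[:,:235]=0;k[:,400:]=0
n,l,st,ce=cv2.connectedComponentsWithStats(k)
for i in range(1,n):
    if st[i,4]>20:
        v,u=np.nonzero(l==i);q=(plane(c,u,v,.171)[:,:2]*1000).astype(np.float32);print(st[i],cv2.minAreaRect(q))
P=cloud(c)
m=((P[...,2]>.195)&(P[...,2]<.215)&(H<25)&(S>80)&(P[...,0]>.5));
q=P[m];print('knob',len(q),q.mean(0),q.min(0),q.max(0))
d=(abs(P[...,2]-.17)<.003);d[230:]=0
bx=cv2.minAreaRect((P[d][:,:2]*1000).astype(np.float32));print('deck',bx)
v,u=np.nonzero(l==l[148,321]);print(plane(c,321.,148.,.177),P[148,321])
c=cam('wrist','w2.png');pickle.dump(c,open('/tmp/w2.pkl','wb'))
H,S,V=cv2.split(cv2.cvtColor(c['pixels'],cv2.COLOR_RGB2HSV));P=cloud(c)
m=((P[...,2]>.015)&(P[...,2]<.060)&(abs(P[...,0]-.438)<.06)&(abs(P[...,1]-.31)<.06))
q=P[m];print('cas',len(q),cv2.minAreaRect((q[:,:2]*1000).astype(np.float32)))
f=m&(P[...,2]>.036);q=P[f];print('fin',len(q),q[:,2].max(),cv2.minAreaRect((q[:,:2]*1000).astype(np.float32)))
f=m&(abs(P[...,2]-.025)<.005);q=P[f];print('top',cv2.minAreaRect((q[:,:2]*1000).astype(np.float32)))
```

```text
[ 330  115   70   69 2263] ((588.5283203125, 127.58042907714844), (122.1476821899414, 59.14494705200195), 1.4088246822357178)
[235 116   7   8  31] ((454.8373718261719, 30.000171661376953), (6.470852851867676, 7.63223934173584), 38.99417495727539)
[240 127  82  77 661] ((523.9649658203125, 20.18379020690918), (73.11847686767578, 56.92041778564453), 0.8883281946182251)
[316 140  12   8  41] ((542.1969604492188, 68.99668884277344), (12.75358772277832, 7.918916702270508), 40.9811897277832)
[313 151  57  53 782] ((587.5237426757812, 62.785614013671875), (17.140806198120117, 93.77928161621094), 88.63351440429688)
[235 213  23  17 199] ((536.0768432617188, -56.49781799316406), (26.331008911132812, 20.763343811035156), 39.7221565246582)
knob 226 [0.6283551  0.05991052 0.20774195] [0.6227077  0.05188006 0.19500053] [0.6378872  0.068465   0.21408179]
deck ((384.17291259765625, 18.751205444335938), (647.7125244140625, 156.06040954589844), 0.7676239609718323)
[0.54341633 0.06474096 0.177     ] [0.54082965 0.06461397 0.18605507]
cas 1322 ((439.6365966796875, 310.57110595703125), (43.019920349121094, 60.33219909667969), 69.49179077148438)
fin 201 0.04900932980572026 ((428.2635498046875, 315.06121826171875), (10.009503364562988, 31.375680923461914), 70.61599731445312)
top ((439.81292724609375, 310.59515380859375), (43.01600646972656, 60.15531539916992), 69.79475402832031)
```

View pics/w2.png

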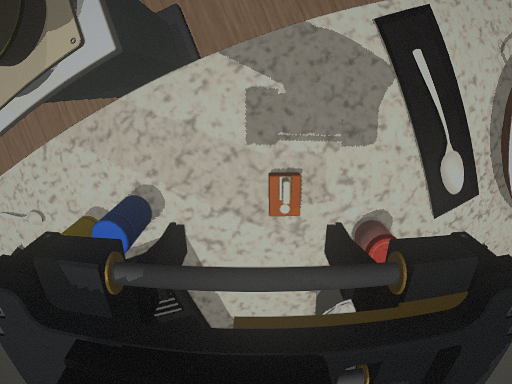

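The picture shows the cassette at (285,194) with its dot on the +x side, so no half turn is needed. The jars are clear of the approach.

```bash
python3 -c "
from h import *
to((.4283,.3151,.08,159.5),(.4283,.3151,.028,159.5))"
```

```text
t 2.83 tcp [0.3803 0.2884 0.2499] yaw 158.8 F [ 0.16 -0.51  0.84] w 0.08693504706246559 0.0
[-0.001 -0.001 -0.012] [-35.3  42.4 169.8]
[-0.001 -0.001 -0.012] [-35.4  42.5 221.8]
```

Request:
apply_moves(steps=[[0,0,-0.01,-10,12,35,0],[0,0,-0.01,-20,24,75,0],[0,0,-0.01,-30,36,110,0],[0,0,-0.01,-35.5,42,145,0],[0,0,-0.01,-35.5,42,175,0],[0,0,-0.01,-35.5,42,200,0],[0,0,-0.01,-35.5,42,215,0],[0,0,-0.01,-35.5,42,221,0],[0,0,-0.01,-35.5,42,221,0],[0,0,-0.01,-35.5,42,221,0]], force=30)

```text
time: 3.67
ee_pos: [0.4305, 0.3145, 0.0308]
eef_rot: [0.18, 0.984, 0.0, 0.001]
ft_force: [-0.3, 0.0, 0.4]
width: 0.044
grip_force: 0.0
```

```bash
python3 -c "
from h import *
to((.4283,.3151,.028,159.5))"
```

```text
t 3.67 tcp [0.4305 0.3145 0.0308] yaw 159.2 F [-0.29  0.    0.39] w 0.04404196824943689 0.0
[ 0.001  0.001 -0.005] [ 2.3 -0.3  2.8]
```

Request:
apply_moves(steps=[[0,0,0,1.5,0,1.5,0],[0,0,0,1.5,0,1.5,-1],[0,0,0,1.5,0,1.5,-1],[0,0,0,1.5,0,1.5,-1],[0,0,0,1.5,0,1.5,-1],[0,0,0,1.5,0,1.5,-1],[0,0,0,1.5,0,1.5,-1],[0,0,0,1.5,0,-10,-1],[0,0,0,1.5,0,-30,-1],[0,0,0,1.5,0,-60,-1],[0,0,0,1.5,0,-95,-1],[0,0,0,1.5,0,-130,-1],[0,0,0,1.5,0,-165,-1],[0,0,0,1.5,0,-200,-1],[0,0,0,1.5,0,-220,-1],[0,0,0,1.5,0,-220,-1]], force=30)

```text
time: 5.0
ee_pos: [0.4289, 0.3168, 0.2548]
eef_rot: [0.18, 0.984, 0.002, 0.003]
ft_force: [0.8, 0.3, -0.5]
width: 0.0096
grip_force: 30.0
```

Run:
```python
from h import *
# held cassette: measure vs TCP, from depth in wrist cam
c=cam('wrist','w3.png');P=cloud(c);H,S,V=cv2.split(cv2.cvtColor(c['pixels'],cv2.COLOR_RGB2HSV))
s=r.read_state();p=np.array(s['ee_pos']);q=R.from_quat(s['eef_rot'])
L=q.inv().apply((P-p).reshape(-1,3)).reshape(P.shape)*1000
m=(H<15)&(S>120)&(np.linalg.norm(L,axis=-1)<90)
x=L[m];print(len(x))
for a in np.percentile(x,[2,50,98],axis=0):print(a.round(1))
co=.5240+0;a=np.radians(.9);cx,sx=np.cos(a),np.sin(a)
f=np.array([.5240-.012*cx,.0202-.012*sx])
to((*f,.26,180.9),(*f,.20,180.9),(*f,.175,180.9))
```

```text
1005
[ -3.4 -19.4  -1. ]
[10.9  3.9  0.7]
[16.7 22.6  3.5]
t 5.05 tcp [0.4285 0.316  0.2521] yaw 159.3 F [-0.72 -0.18 -1.79] w 0.009533884357895967 29.99849796295166
[ 0.002  0.003 -0.377] [-182.8 -247.3   -8. ]
[ 0.002  0.003 -0.377] [-182.6 -247.5   52. ]
[ 0.002  0.003 -0.377] [-182.6 -247.5   77. ]
```

View pics/w3.png

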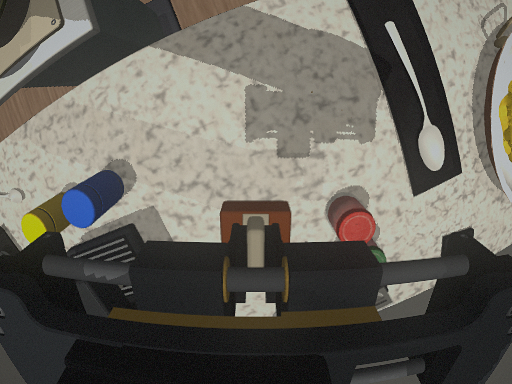

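The cassette is held by its fin, with its front edge at rows 202-240 in the middle of the picture. Next I move above the pocket.

Request:
apply_moves(steps=[[0,0,-0.08,-20,-27,-8,-1],[0,0,-0.16,-43,-58,-8,-1],[0,0,-0.24,-65,-88,-8,-1],[0,0,-0.32,-88,-119,-8,-1],[0,0,-0.377,-110,-149,-8,-1],[0,0,-0.377,-133,-180,-8,-1],[0,0,-0.377,-155,-210,-8,-1],[0,0,-0.377,-172,-233,-8,-1],[0.002,0.003,-0.377,-182.6,-247.4,0,-1],[0.002,0.003,-0.377,-182.6,-247.4,15,-1],[0.002,0.003,-0.377,-182.6,-247.4,25,-1],[0.002,0.003,-0.377,-182.6,-247.4,30,-1],[0.002,0.003,-0.377,-182.6,-247.4,30,-1],[0.002,0.003,-0.377,-182.6,-247.4,30,-1]])

```text
time: 6.22
ee_pos: [0.5109, 0.0204, 0.2195]
eef_rot: [-0.009, 1.0, -0.001, -0.002]
ft_force: [-0.2, -0.6, -0.6]
width: 0.0098
grip_force: 30.0
```

Run:
```python
from h import *
import pickle
c=cam('wrist');P=cloud(c);pickle.dump(c,open('/tmp/w4.pkl','wb'))
to((.512,.02,.175,180.9))
a=c['pixels'][140:300,150:360,::-1];cv2.imwrite('pics/w4.png',cv2.resize(a,None,fx=3.75,fy=3.75,interpolation=cv2.INTER_CUBIC))
```

```text
t 6.27 tcp [0.5113 0.0202 0.2199] yaw -179.0 F [ 0.43  0.69 -0.35] w 0.0099928147567451 29.998588263988495
[-0.001 -0.003  0.001] [-0.9 -0.1 44.9]
```

View pics/w4.png

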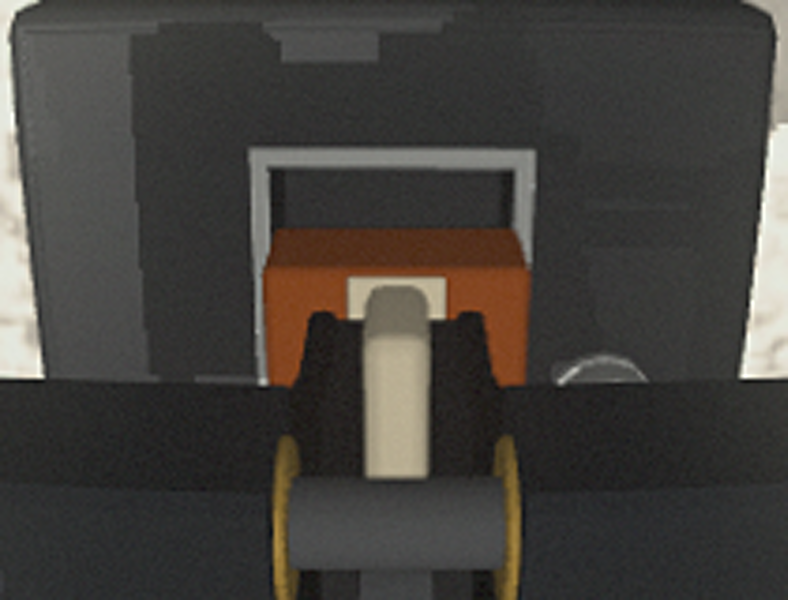

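The crop shows the cassette held square above the pocket. Its front top edge is at crop row 267 (x 265-528), and the rim's inner front edge is at row 168 (x 270-515).

Run:
```python
from h import *
import pickle
c=pickle.load(open('/tmp/w4.pkl','rb'));g=lambda x,y,z:plane(c,150+(x+.5)/3.75-.5,140+(y+.5)/3.75-.5,z)[:2].round(4)
z0=.2199-.0273
print('cas top front L/R',g(265,267,z0+.025),g(528,267,z0+.025),'bottom front',g(275,230,z0),g(519,230,z0))
print('rim outer',g(249,148,.1715),g(536,148,.1715),'inner',g(270,168,.1715),g(515,168,.1715))
print('rim outer lower',g(259,350,.1715),'right',g(532,250,.1715))
```

```text
cas top front L/R [ 4.942e-01 -3.000e-04] [0.4935 0.0417] bottom front [ 0.497  -0.0013] [0.4962 0.043 ]
rim outer [ 0.4876 -0.0086] [0.4866 0.0481] inner [ 0.4916 -0.0044] [0.4908 0.0441]
rim outer lower [ 0.5318 -0.0076] right [0.5081 0.0485]
```

Request:
apply_moves(steps=[[0,-0.003,0,2,-0.9,4,-1],[0,-0.003,0,2,-0.9,12,-1],[0,-0.003,0,2,-0.9,16,-1],[0,-0.003,0,2,-0.9,20,-1],[0,-0.003,0,2,-0.9,24,-1],[0,-0.003,0,2,-0.9,28,-1],[0,-0.003,0,2,-0.9,32,-1],[0,-0.003,0,2,-0.9,36,-1],[0,-0.003,0,2,-0.9,40,-1],[0,-0.003,0,2,-0.9,40,-1]])

```text
time: 7.1
ee_pos: [0.5088, 0.018, 0.1787]
eef_rot: [-0.008, 1.0, -0.001, -0.001]
ft_force: [-0.3, -1.0, -0.8]
width: 0.0099
grip_force: 30.0
```

Request:
apply_moves(steps=[[0,0,0,0,0,2,-1],[0,0,0,0,0,4,-1],[0,0,0,0,0,5,-1],[0,0,0,0,0,6,-1],[0,0,0,0,0,6,-1],[0,0,0,0,0,6,-1]])

```text
time: 7.6
ee_pos: [0.5092, 0.018, 0.1746]
eef_rot: [-0.008, 1.0, -0.001, -0.0]
ft_force: [-6.7, -0.3, 10.7]
width: 0.0095
grip_force: 30.0
```

Request:
apply_moves(steps=[[0,0,0,0,0,5,-0.5],[0,0,0,0,0,4,-0.5],[0,0,0,0,0,4,-0.5],[0,0,0,0,0,0,-0.5],[0,0,0,0,0,-15,-0.5],[0,0,0,0,0,-45,-0.5],[0,0,0,30,0,-80,-0.5],[0,0,0,30,0,-100,-0.5],[0,0,0,30,0,-100,-0.5]])

```text
time: 8.35
ee_pos: [0.4804, 0.0183, 0.2783]
eef_rot: [-0.008, 1.0, -0.002, 0.003]
ft_force: [0.9, -0.4, -0.1]
width: 0.0218
grip_force: 0.0
```

Run:
```python
from h import *
c=cam('wrist');P=cloud(c);H,S,V=cv2.split(cv2.cvtColor(c['pixels'],cv2.COLOR_RGB2HSV))
near=(abs(P[...,0]-.524)<.05)&(abs(P[...,1]-.02)<.05)
m=near&(H<15)&(S>120)&(abs(P[...,2]-.171)<.02);q=P[m];print('cas top z by side',len(q),np.percentile(q,[5,50,95],axis=0).round(4).tolist(),cv2.minAreaRect((q[:,:2]*1000).astype(np.float32)))
A=np.c_[q[:,:2]-q[:,:2].mean(0),np.ones(len(q))];print('plane',np.linalg.lstsq(A,q[:,2],rcond=None)[0])
d=(abs(P[...,0]-.524)<.09)&(abs(P[...,1]-.02)<.07)&~near&(abs(P[...,2]-.17)<.006);print('deck z',np.median(P[d][:,2]))
h=np.array([.5435,.0653])
k=(P[...,2]>.19)&(P[...,2]<.22)&(H<25)&(S>80)&(P[...,0]>.57);print('knob',P[k].mean(0) if k.any() else None)
to()
a=c['pixels'][120:300,130:380,::-1];cv2.imwrite('pics/w5.png',cv2.resize(a,None,fx=3.2,fy=3.2,interpolation=cv2.INTER_CUBIC))
```

```text
cas top z by side 1456 [[0.4937, -0.0008, 0.1698], [0.5184, 0.0215, 0.1715], [0.5497, 0.0381, 0.1726]] ((524.3248901367188, 18.58153533935547), (63.970890045166016, 44.7095947265625), 0.8441434502601624)
plane [-0.00926721  0.00853381  0.17128978]
deck z 0.17046083980675947
knob [0.62467838 0.05730551 0.1902486 ]
t 8.4 tcp [0.4801 0.0178 0.276 ] yaw -179.2 F [ 0.09 -0.17 -0.95] w 0.02172918222183179 0.0
```

View pics/w5.png

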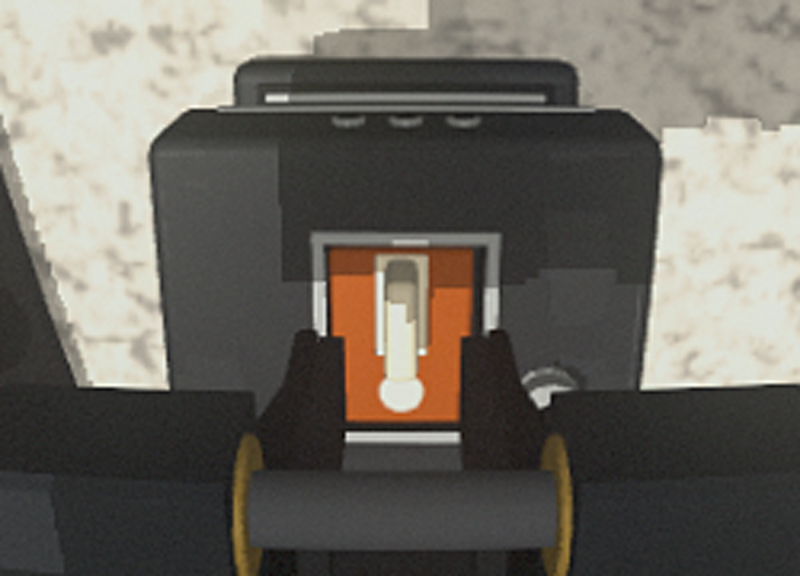

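The picture shows the cassette sitting flush within the rim, its dot end towards the lever (top z 171 mm, level). Next is the lever.

```bash
python3 -c "
from h import *
to((.631,.061,.276,178.5),(.631,.061,.190,178.5))"
```

```text
t 8.4 tcp [0.4801 0.0178 0.276 ] yaw -179.2 F [ 0.09 -0.17 -0.95] w 0.02172918222183179 0.0
[-0.003  0.004  0.041] [-151.5   40.9    0.5]
[-0.003  0.004  0.041] [-151.1   41.2   86.5]
```

Request:
apply_moves(steps=[[0,0,0.02,-40,10,0,0],[0,0,0.04,-80,22,0,0],[0,0,0.04,-120,33,0,0],[0,0,0.04,-151,41,0,0],[0,0,0.04,-151,41,10,0],[0,0,0.04,-151,41,35,0],[0,0,0.04,-151,41,60,0],[0,0,0.04,-151,41,78,0],[0,0,0.04,-151,41,86,0],[0,0,0.04,-151,41,86,0],[0,0,0.04,-151,41,86,-1],[0,0,0.04,-151,41,86,-1],[0,0,0.04,-151,41,86,-1],[0,0,0.04,-151,41,86,-1],[0,0,0.04,-151,41,86,-1]], force=10)

```text
time: 9.65
ee_pos: [0.6299, 0.0609, 0.1882]
eef_rot: [0.012, 1.0, -0.001, 0.001]
ft_force: [-0.1, -0.0, 0.5]
width: 0.0183
grip_force: 0.4
```

Run:
```python
from h import *
h=np.array([.5423,.0655])
to(*[(*(h+.09*np.array([np.cos(a),np.sin(a)])),.19,180+np.degrees(a)) for a in np.radians([-4,-11,-18,-25,-32,-39,-46,-53,-60,-67,-74,-81,-87,-91,-94])])
```

```text
t 9.65 tcp [0.6299 0.0609 0.1882] yaw 178.6 F [-0.09 -0.    0.52] w 0.018262000664849 0.3979016072116792
[-0.002  0.001  0.045] [-2.3 -1.6 -1.8]
[-0.002  0.001  0.167] [ -1.1 -12.5  -1.7]
[-0.001  0.001  0.289] [  1.4 -23.2  -1.7]
[-0.001  0.001  0.411] [  5.2 -33.6  -1.7]
[-0.001  0.001  0.534] [ 10.2 -43.4  -1.7]
[-0.001  0.002  0.656] [ 16.3 -52.5  -1.7]
[-0.001  0.002  0.778] [ 23.5 -60.7  -1.7]
[-0.001  0.002  0.9  ] [ 31.7 -68.1  -1.7]
[-1.000e-03  2.000e-03  1.022e+00] [ 40.7 -74.4  -1.7]
[-1.000e-03  2.000e-03  1.144e+00] [ 50.4 -79.5  -1.7]
[-1.000e-03  2.000e-03  1.267e+00] [ 60.7 -83.4  -1.7]
[-1.000e-03  2.000e-03  1.389e+00] [ 71.4 -86.1  -1.7]
[-1.000e-03  2.000e-03  1.493e+00] [ 80.7 -87.3  -1.7]
[-0.     0.002  1.563] [ 87.  -87.6  -1.7]
[-0.     0.002  1.616] [ 91.7 -87.5  -1.7]
```

Request:
apply_moves(steps=[[0,0,0.05,-2,-2,-1,-1],[0,0,0.167,-1,-12,-1,-1],[0,0,0.29,1.5,-23,-1,-1],[0,0,0.41,5,-33.5,-1,-1],[0,0,0.53,10,-43.5,-1,-1],[0,0,0.655,16,-52.5,-1,-1],[0,0,0.78,23.5,-60.5,-1,-1],[0,0,0.9,31.5,-68,-1,-1],[0,0,1.02,40.5,-74.5,-1,-1],[0,0,1.145,50.5,-79.5,-1,-1],[0,0,1.265,60.5,-83.5,-1,-1],[0,0,1.39,71.5,-86,-1,-1],[0,0,1.49,80.5,-87,-1,-1],[0,0,1.56,85,-87.5,-1,-1],[0,0,1.56,87,-87.5,-1,-1],[0,0,1.56,90,-87.5,-1,-1],[0,0,1.56,90,-87.5,-1,-1]], force=15)

```text
time: 11.07
ee_pos: [0.5416, -0.0237, 0.189]
eef_rot: [0.712, 0.702, 0.004, 0.004]
ft_force: [31.0, 1.5, -22.8]
width: 0.0176
grip_force: 15.0
```

Request:
apply_moves(steps=[[0,0,0,0,-2,0,-1],[0,0,0,0,-2,0,-0.4],[0,0,0,0,-2,0,-0.4],[0,0,0,0,-2,0,-0.4],[0,0,0,0,-2,-10,-0.4],[0,0,0,0,-2,-40,-0.4],[0,0,0,0,-2,-80,-0.4],[0,0,0,0,-2,-120,0],[0,0,0,0,-2,-120,1]])

```text
time: 11.82
ee_pos: [0.5379, -0.0234, 0.3167]
eef_rot: [0.712, 0.702, 0.003, 0.005]
ft_force: [1.2, 0.6, 1.0]
width: 0.0333
grip_force: 0.0
```

Run:
```python
from h import *
c=cam('wrist');P=cloud(c);H,S,V=cv2.split(cv2.cvtColor(c['pixels'],cv2.COLOR_RGB2HSV))
t=cam('top');Q=cloud(t);h2=cv2.cvtColor(t['pixels'],cv2.COLOR_RGB2HSV)
k=(P[...,2]>.195)&(P[...,2]<.22)&(abs(P[...,0]-.54)<.08)&(abs(P[...,1])<.09)&(H<25)&(S>80);print('knob',k.sum(),P[k].mean(0) if k.any() else None)
m=(h2[...,0]<15)&(h2[...,1]>120)&(Q[...,2]>.08)&(Q[...,1]<-.15)&(Q[...,1]>-.35)&(Q[...,0]>.35)
n,l,st,ce=cv2.connectedComponentsWithStats(m.astype(np.uint8));print([plane(t,*ce[i],.104).round(4).tolist() for i in range(1,n) if st[i,4]>50])
to((.4374,-.272,.2,12.6),(.4374,-.272,.047,12.6))
a=np.hstack([c['pixels'][:,:,::-1]]);cv2.imwrite('pics/w6.png',a)
```

```text
knob 277 [ 0.54360655 -0.0222414   0.20877339]
[[0.6064, -0.2312, 0.104], [0.521, -0.2471, 0.104], [0.4355, -0.2705, 0.104]]
t 11.92 tcp [ 0.5362 -0.0238  0.3105] yaw 89.2 F [-0.78  0.11 -0.46] w 0.03997379926479729 0.0
[ 4.000e-03 -1.000e-03  1.337e+00] [-249.3  -95.7  110.7]
[ 4.000e-03 -1.000e-03  1.337e+00] [-249.   -96.2  263.7]
```

View pics/w6.png

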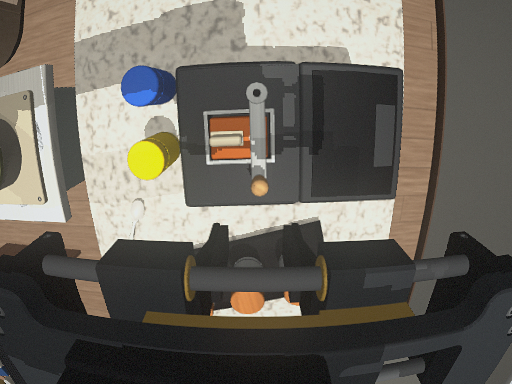

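The picture shows the lever lying square over the cassette, with the knob at (260,187) to the right of the pocket: shut. Next are the canisters.

Request:
apply_moves(steps=[[0,0,0.11,-20,-8,0,1],[0,0,0.22,-50,-18,0,1],[0,0,0.33,-80,-28,0,1],[0,0,0.44,-105,-38,0,1],[0,0,0.55,-130,-48,10,1],[0,0,0.66,-155,-58,20,1],[0,0,0.77,-175,-68,35,1],[0,0,0.88,-195,-78,50,1],[0,0,0.99,-215,-85,70,1],[0,0,1.1,-235,-92,90,1],[0,0,1.21,-248,-96,110,1],[0,0,1.33,-248,-96,130,1],[0.004,0,1.337,-248,-96,150,1],[0.004,0,1.337,-248,-96,150,1]])

```text
time: 13.08
ee_pos: [0.4331, -0.2698, 0.1542]
eef_rot: [0.994, 0.109, -0.005, -0.003]
ft_force: [-1.0, 0.4, -2.0]
width: 0.0872
grip_force: 0.0
```

```bash
python3 -c "
from h import *
to((.4365,-.271,.12,12.7),(.4365,-.271,.047,12.7))
print(r.read_state()['joint_positions'])"
```

```text
t 13.08 tcp [ 0.4331 -0.2698  0.1542] yaw 12.5 F [-0.99  0.44 -2.01] w 0.08717993563311965 0.0
[-0.007  0.008 -0.003] [ 3.4  2.2 34.1]
[-0.007  0.008 -0.003] [  4.    2.7 107.1]
[ 0.83853829  0.16722026 -0.40450059  1.82252647  0.07045935  1.17700586
 -0.94051714]
```

Request:
apply_moves(steps=[[-0.007,0.008,0,3,2,25,1],[-0.007,0.008,0,4,2.5,55,1],[-0.007,0.008,0,4,2.5,85,1],[-0.007,0.008,0,4,2.5,102,1],[-0.007,0.008,0,4,2.5,107,1],[-0.007,0.008,0,4,2.5,107,1],[-0.007,0.008,0,4,2.5,107,-1],[-0.007,0.008,0,4,2.5,107,-1],[-0.007,0.008,0,4,2.5,107,-1],[-0.007,0.008,0,4,2.5,107,-1],[-0.007,0.008,0,4,2.5,107,-1],[-0.007,0.008,0,4,2.5,107,-1]], force=35)

```text
time: 14.08
ee_pos: [0.4402, -0.2725, 0.0524]
eef_rot: [0.994, 0.11, 0.003, 0.003]
ft_force: [-1.4, 1.9, 8.6]
width: 0.0553
grip_force: 35.3
```

Request:
apply_moves(steps=[[0,0,0,0,0,-5,-1],[0,0,0,0,0,-20,-1],[0,0,0,0,0,-40,-1],[0,0,0,0,0,-55,-1],[0,0,0,0,0,-60,-1],[0,0,0,0,0,-60,-1],[0,0,0,0,0,-60,-1],[0,0,0,0,0,-60,-1],[0,0,0,0,0,-60,-1],[0,0,0,0,0,-60,-1]])

```text
time: 14.92
ee_pos: [0.4392, -0.2719, 0.1111]
eef_rot: [0.994, 0.11, 0.002, 0.002]
ft_force: [-0.2, -0.3, -2.8]
width: 0.0554
grip_force: 35.0
```

Request:
apply_moves(steps=[[0,0,0,0,0,0,-1]])

```text
time: 15.0
ee_pos: [0.4394, -0.272, 0.1114]
eef_rot: [0.994, 0.11, 0.003, 0.002]
ft_force: [0.4, 0.2, -1.9]
width: 0.0554
grip_force: 35.0
```

Request:
apply_moves(steps=[[0,0,0,0,0,0,-1]])

```text
time: 15.08
ee_pos: [0.4395, -0.2721, 0.1117]
eef_rot: [0.994, 0.11, 0.003, 0.002]
ft_force: [1.0, -0.1, -3.3]
width: 0.0551
grip_force: 35.0
```

```bash
cat > wgt.py <<'E'
from h import *
f=[];tq=[]
for i in range(4):
    r.camera('wrist');s=r.read_state();f.append(s['ft_force']);tq.append(s['joint_torque'])
print(np.mean(f,0),np.array(f)[:,2].round(2),s['joint_positions'].round(4),np.mean(tq,0).round(3));to()
E
python3 wgt.py
```

```text
[-0.23007808  0.18649622 -2.62543189] [-2.28 -2.   -2.71 -3.51] [ 0.8312  0.2129 -0.4045  1.8672  0.0962  1.0728 -0.9615] [-3.0000e-03 -4.9281e+01 -2.7590e+00 -3.6302e+01 -3.9000e-02 -8.1000e-02
 -1.0000e-03]
t 15.28 tcp [ 0.4397 -0.2722  0.1119] yaw 12.6 F [-0.4   0.5  -3.51] w 0.05528175727663798 34.964255649538245
```

Request:
apply_moves(steps=[[0,0,0,0,0,20,-1],[0,0,0,0,0,40,-1],[0,0,0,0,0,52,-1],[0,0,0,0,0,58,-1],[0,0,0,0,0,60,-1],[0,0,0,0,0,60,-1],[0,0,0,0,0,60,0.5],[0,0,0,0,0,60,1],[0,0,0,0,0,60,1],[0,0,0,0,0,60,1],[0,0,0,0,0,40,1],[0,0,0,0,0,5,1],[0,0,0,0,0,-30,1],[0,0,0,0,0,-50,1],[0,0,0,30,0,-50,1],[0,0,0,65,0,-50,1],[0,0,0,84,4,-50,1],[0,0,0,84,4,-50,1],[0,0,0,84,4,-50,1]])

```text
time: 16.87
ee_pos: [0.5228, -0.257, 0.1621]
eef_rot: [0.994, 0.11, 0.003, 0.002]
ft_force: [0.2, 0.0, 0.0]
width: 0.0871
grip_force: 0.0
```

Run:
```python
from h import *
t=cam('top');Q=cloud(t);h2=cv2.cvtColor(t['pixels'],cv2.COLOR_RGB2HSV)
m=(h2[...,0]<15)&(h2[...,1]>120)&(Q[...,2]>.05)&(Q[...,1]<-.15)&(Q[...,1]>-.35)&(Q[...,0]>.35)
n,l,st,ce=cv2.connectedComponentsWithStats(m.astype(np.uint8));print([(st[i,4],plane(t,*ce[i],.104).round(4).tolist()) for i in range(1,n)])
to((.5225,-.249,.048,12.7))
```

```text
[(np.int32(105), [0.6117, -0.2278, 0.104]), (np.int32(4), [0.5314, -0.2563, 0.104]), (np.int32(41), [0.5052, -0.251, 0.104]), (np.int32(6), [0.4396, -0.2475, 0.104])]
t 16.92 tcp [ 0.5219 -0.2576  0.1621] yaw 12.6 F [ 0.06 -1.24 -0.3 ] w 0.08633647872343567 0.0
[ 0.005 -0.005 -0.002] [  2.   -8.8 114.1]
```

Request:
apply_moves(steps=[[0,0,0,2,-8.5,10,1],[0.005,-0.005,0,2,-8.5,40,1],[0.005,-0.005,0,2,-8.5,70,1],[0.005,-0.005,0,2,-8.5,98,1],[0.005,-0.005,0,2,-8.5,110,1],[0.005,-0.005,0,2,-8.5,111,1],[0.005,-0.005,0,2,-8.5,111,-1],[0.005,-0.005,0,2,-8.5,111,-1],[0.005,-0.005,0,2,-8.5,111,-1],[0.005,-0.005,0,2,-8.5,111,-1],[0.005,-0.005,0,2,-8.5,111,-1],[0.005,-0.005,0,2,-8.5,111,-1]], force=35)

```text
time: 17.92
ee_pos: [0.5234, -0.2497, 0.0521]
eef_rot: [0.994, 0.11, 0.001, 0.001]
ft_force: [-0.1, -2.1, 1.1]
width: 0.0554
grip_force: 35.1
```

Request:
apply_moves(steps=[[0,0,0,0,0,-5,-1],[0,0,0,0,0,-20,-1],[0,0,0,0,0,-40,-1],[0,0,0,0,0,-55,-1],[0,0,0,0,0,-60,-1],[0,0,0,0,0,-60,-1],[0,0,0,0,0,-60,-1],[0,0,0,0,0,-60,-1],[0,0,0,0,0,-60,-1],[0,0,0,0,0,-60,-1]])

```text
time: 18.75
ee_pos: [0.5225, -0.2491, 0.1104]
eef_rot: [0.994, 0.11, -0.001, -0.0]
ft_force: [0.4, -0.4, -5.2]
width: 0.0558
grip_force: 35.0
```

Request:
apply_moves(steps=[[0,0,0,0,0,0,-1]])

```text
time: 18.83
ee_pos: [0.5227, -0.2491, 0.1108]
eef_rot: [0.994, 0.11, -0.0, -0.0]
ft_force: [0.0, -0.7, -5.1]
width: 0.0554
grip_force: 35.0
```

```bash
python3 wgt.py
```

```text
[ 0.0098215  -0.16722264 -5.55794301] [-5.88 -5.77 -5.46 -5.12] [ 0.7235  0.3535 -0.4308  1.7009  0.1615  1.1221 -1.1051] [ 2.0000e-03 -6.0524e+01 -5.2200e+00 -3.7817e+01 -4.3000e-02 -5.0000e-02
 -1.0000e-03]
t 19.03 tcp [ 0.5229 -0.2492  0.1113] yaw 12.6 F [-0.22  0.26 -5.12] w 0.055523591355408464 34.999380422523245
```

Request:
apply_moves(steps=[[0,0,0,0,0,20,-1],[0,0,0,0,0,40,-1],[0,0,0,0,0,52,-1],[0,0,0,0,0,58,-1],[0,0,0,0,0,60,-1],[0,0,0,0,0,60,-1],[0,0,0,0,0,60,0.5],[0,0,0,0,0,60,1],[0,0,0,0,0,60,1],[0,0,0,0,0,60,1],[0,0,0,0,0,40,1],[0,0,0,0,0,5,1],[0,0,0,0,0,-30,1],[0,0,0,0,0,-50,1],[0,0,0,30,0,-50,1],[0,0,0,65,0,-50,1],[0,0,0,85,0,-50,1],[0,0,0,85,0,-50,1],[0,0,0,85,0,-50,1]])

```text
time: 20.62
ee_pos: [0.6066, -0.2299, 0.1611]
eef_rot: [0.994, 0.11, 0.0, -0.0]
ft_force: [-0.6, -1.1, -0.7]
width: 0.0872
grip_force: 0.0
```

Run:
```python
from h import *
to((.608,-.2325,.052,12.7))
```

```text
t 20.62 tcp [ 0.6066 -0.2299  0.1611] yaw 12.7 F [-0.64 -1.12 -0.71] w 0.0871607568249746 0.0
[-0. -0. -0.] [  0.7   2.9 109.1]
```

Request:
apply_moves(steps=[[0,0,0,0.5,2,10,1],[0,0,0,0.5,2,40,1],[0,0,0,0.5,2,70,1],[0,0,0,0.5,2,98,1],[0,0,0,0.5,2,109,1],[0,0,0,0.5,2,110,1],[0,0,0,0.5,2,110,-1],[0,0,0,0.5,2,110,-1],[0,0,0,0.5,2,110,-1],[0,0,0,0.5,2,110,-1],[0,0,0,0.5,2,110,-1],[0,0,0,0.5,2,110,-1]], force=35)

```text
time: 21.62
ee_pos: [0.6074, -0.2333, 0.0523]
eef_rot: [0.994, 0.11, 0.001, 0.001]
ft_force: [0.2, -0.9, 2.6]
width: 0.0556
grip_force: 35.0
```

Request:
apply_moves(steps=[[0,0,0,0,0,-5,-1],[0,0,0,0,0,-20,-1],[0,0,0,0,0,-40,-1],[0,0,0,0,0,-55,-1],[0,0,0,0,0,-60,-1],[0,0,0,0,0,-60,-1],[0,0,0,0,0,-60,-1],[0,0,0,0,0,-60,-1],[0,0,0,0,0,-60,-1],[0,0,0,0,0,-60,-1]])

```text
time: 22.45
ee_pos: [0.6064, -0.2325, 0.1104]
eef_rot: [0.994, 0.11, -0.001, -0.0]
ft_force: [-0.0, -0.3, -2.1]
width: 0.0553
grip_force: 35.0
```

Request:
apply_moves(steps=[[0,0,0,0,0,0,-1]])

```text
time: 22.53
ee_pos: [0.6066, -0.2325, 0.1108]
eef_rot: [0.994, 0.11, -0.0, -0.0]
ft_force: [0.6, 0.8, -2.5]
width: 0.0553
grip_force: 35.0
```

```bash
python3 wgt.py
```

```text
[-0.28590614 -0.05671064 -2.84536943] [-2.69 -2.86 -2.68 -3.16] [ 0.6163  0.5003 -0.4315  1.503   0.2186  1.1858 -1.2019] [ 3.0000e-03 -6.9832e+01 -7.0800e+00 -3.7369e+01 -4.0000e-02 -6.0000e-02
 -0.0000e+00]
t 22.73 tcp [ 0.6068 -0.2326  0.1113] yaw 12.6 F [-0.14  0.68 -3.16] w 0.055653804594524604 34.958661561249755
```

The middle one is heaviest (5.6 N against 2.6 and 2.8 N). I set this one back and return to the middle.

Request:
apply_moves(steps=[[0,0,0,0,0,20,-1],[0,0,0,0,0,40,-1],[0,0,0,0,0,52,-1],[0,0,0,0,0,58,-1],[0,0,0,0,0,60,-1],[0,0,0,0,0,60,-1],[0,0,0,0,0,60,0.5],[0,0,0,0,0,60,1],[0,0,0,0,0,60,1],[0,0,0,0,0,60,1],[0,0,0,0,0,40,1],[0,0,0,0,0,5,1],[0,0,0,0,0,-30,1],[0,0,0,0,0,-50,1],[0,0,0,-30,0,-50,1],[0,0,0,-65,0,-50,1],[0,0,0,-85,0,-50,1],[0,0,0,-85,0,-50,1],[0,0,0,-85,0,-50,1]])

```text
time: 24.32
ee_pos: [0.5233, -0.2519, 0.162]
eef_rot: [0.994, 0.109, 0.0, 0.001]
ft_force: [0.1, 0.7, -0.0]
width: 0.0872
grip_force: 0.0
```

Run:
```python
from h import *
to((.523,-.2495,.052,12.7))
```

```text
t 24.32 tcp [ 0.5233 -0.2519  0.162 ] yaw 12.5 F [ 0.15  0.68 -0.04] w 0.08722563694881101 0.0
[ 0.002 -0.001 -0.003] [ 1.0e-01 -2.6e+00  1.1e+02]
```

Request:
apply_moves(steps=[[0,0,0,0,-2.5,10,1],[0,0,0,0,-2.5,40,1],[0,0,0,0,-2.5,70,1],[0,0,0,0,-2.5,98,1],[0,0,0,0,-2.5,109,1],[0,0,0,0,-2.5,110,1],[0,0,0,0,-2.5,110,-1],[0,0,0,0,-2.5,110,-1],[0,0,0,0,-2.5,110,-1],[0,0,0,0,-2.5,110,-1],[0,0,0,0,-2.5,110,-1],[0,0,0,0,-2.5,110,-1]], force=40)

```text
time: 25.32
ee_pos: [0.5238, -0.2491, 0.0521]
eef_rot: [0.994, 0.11, 0.001, 0.001]
ft_force: [0.5, -1.3, 1.1]
width: 0.0551
grip_force: 40.1
```

Request:
apply_moves(steps=[[0,0,0,0,0,-5,-1],[0,0,0,0,0,-20,-1],[0,0,0,0,0,-45,-1],[0,0,0,0,0,-75,-1],[0,0,0,0,0,-105,-1],[0,0,0,0,0,-135,-1],[0,0,0,0,0,-165,-1],[0,0,0,0,0,-185,-1],[0,0,0,0,0,-197,-1],[0,0,0,0,0,-197,-1],[0,0,0,0,0,-197,-1],[0,0,0,0,0,-197,-1],[0,0,0,0,0,-197,-1],[0,0,0,0,0,-197,-1]])

```text
time: 26.48
ee_pos: [0.5227, -0.2484, 0.2469]
eef_rot: [0.994, 0.11, -0.001, -0.0]
ft_force: [0.4, -0.1, -5.1]
width: 0.0551
grip_force: 40.0
```

Run:
```python
from h import *
to()
b=cam('side');a=b['pixels'][110:260,120:390,::-1]
cv2.imwrite('pics/end.png',cv2.resize(a,None,fx=2.9,fy=2.9,interpolation=cv2.INTER_CUBIC))
```

```text
t 26.48 tcp [ 0.5227 -0.2484  0.2469] yaw 12.6 F [ 0.37 -0.07 -5.08] w 0.055129836172275584 39.9987836368382
```

View pics/end.png

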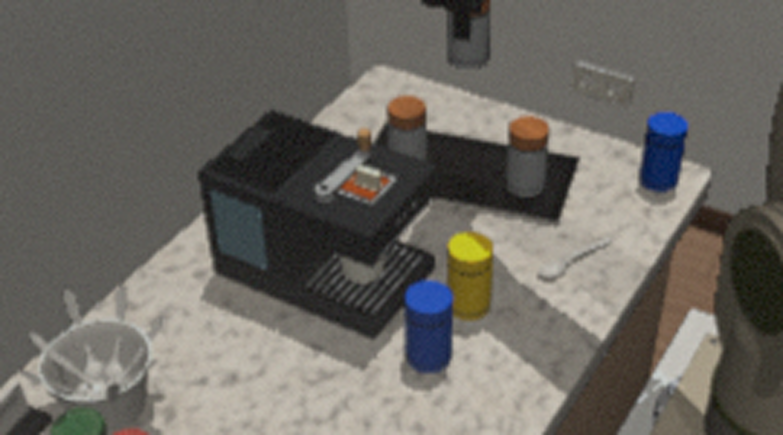

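The final picture shows the two lighter tins upright on the tray at (407,125) and (527,155), and the heaviest held high at (470,35). The lever is shut over the cassette at (345,175), so I hand in.

```bash
python3 -c "
from bench import r
print(r.close_job())"
```

```text
the job is handed in; nothing more can be done
None
```

The job is handed in at about 26.5 s: the cassette is home and the lever shut over it, the two lighter canisters stand upright on the tray, and the gripper still holds the heaviest (the middle one, 5.6 N against 2.6 and 2.8 N) upright with its underside about 20 cm up.

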